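Tag and fill the third gap of the divider rack

ROBOT

A 6-joint arm with a two-finger parallel gripper is mounted at the origin on the work surface. World frame = base frame: x ahead of the robot, y to its left, z up, the work surface at z = 0. Lengths are in m, angles in rad, forces in N, time in s.
With the tool pointing down it reaches from about 0.35 to 0.975 m from the base axis. Payload 4.9 kg.
Tool frame: the origin (TCP) lies at the very end of the fingers, on their centre line; the grasp point (between the pads) lies 19 mm behind it; z points along the fingers, y is the line along which they close (so a half turn about z gives the same grasp; the last joint's range is limited). The gripper opens to 85 mm and grips with 20 to 120 N. Pads are 22 mm wide; open, the fingers measure 114 mm over their backs; the gripper's body (76 mm by 85 mm) begins 54 mm behind the grasp point. The pads swing forward as they close: fully open they stand 13 mm farther back than shut.
Start: joints at [-1.411, 0.053, 1.613, -0, 1.476, -0.119], TCP at [0.172, -0.601, 0.231] pointing down, gripper open.
Joint ranges: [-3.01, 3.01], [-1.01, 2.22], [0.06, 2.58], [-1.02, 4.17], [0.09, 2.62], [-3.14, 3.14]. Speed limits (rad/s): [2.57, 2.57, 3.14, 3.14, 3.14, 3.14].

INTERFACE

Orientations are given as a rotation vector (axis times angle).
In Python, from station import get_obs, optics, ctrl gives the robot as it stands.
- The arm moves only by the shell command python3 -m pendant 'ROWS' [FORCE]. ROWS is JSON, a list of rows, each a list of 3 entries, a list of its own where there are three numbers: the shift along the tool's x, y, z in mm, then the turn, a rotation vector about the tool's x, y, z in rad, then the opening, from 0 (shut) to 1 (fully open). A call has 1 to 12 rows; each row shifts and turns the commanded pose from where the row before left it, along the tool's axes as they then stand; what a row does not reach is not made up. A row lasts 1/12 s, in which the tool goes at most 41.7 mm and 7.16 degrees, less where a joint would pass 70% of its speed; a pose out of reach is approached as far as the arm can. A call is refused whole if a number of a shift passes 41.7 or a number of a turn 0.125, either way. A call with a gripper value outside its range is refused whole. The fingers move at their own pace and stop on an object; FORCE is the grip in N (left out, the last holds). Time passes only in rows, so rows that do not move let the fingers close. It gives the time, the measured TCP pose, the force, the opening and the grip force at its end, in the units of the state.
- get_obs(): the state, without advancing time (a new reading comes with each control period).
- optics.get_image(name): name is "scene" or "top"; returns the picture (480x640x3 uint8, red, green, blue); there is no depth.
- optics.camera_model(name): a dict with "fx", "fy", "cx", "cy" (pixels), "distortion" ([k1, k2, p1, p2, k3] as OpenCV has them; the pictures are not rectified), "cam_to_world" (4x4, takes a point from camera to world coordinates). Camera axes: x right, y up, looking along -z (the intrinsics and any distortion apply to the point x, -y, -z); pixel columns grow to the right and rows downward; lengths in m; the calibration is good to about 2 mm. A picture is of the moment at which its call begins. camera_model takes no time and is no camera call.
- ctrl.finish_job(): hands the job in; it is judged then, once.
The state is a dict: "t": time; "q": joint angles; "dq": joint speeds; "effort": joint torques, N m; "tool_pos": TCP position; "tool_rot": TCP orientation; "contact_force": force on the tool from outside, world axes, zero at the start; "wrist_torque": the same for the moment, N m; "opening": finger opening in m; "grip_force": force on a finger pad.
Only numpy, scipy, OpenCV 4.12 (cv2) and the standard library are available. Lean on these libraries where they do the work, as an engineer would, in place of code of your own. Each camera call takes 0.05 s, during which the arm holds its last target. There are 200 camera calls.

TASK

Count the gaps of the divider rack along its top rail, starting from the end where the tall post stands, and with a fingertip push the tag slider along the rail until it stands at the middle of the third gap. Then push the loose card-game box, which stands on the table in front of the rack, straight into that third gap, upright, until its front is flush with the front edges of the dividers. Only push, with modest force: grip, lift or tip nothing, and leave the other boxes and things where they are.

Things in the scene. Friction and masses are not known exactly. Their poses are not given: they have to be found in the camera images.
- rack: Fixed steel divider rack without a floor, open to its front (-x) and above. Origin: table height, middle of the line of divider front edges; x points into the gaps, y along the rack. Seven upright dividers 4 mm thick, 70 mm high, 54 mm apart (y = -162 to 162 mm) make six gaps, each 50 mm wide and 78 mm deep from the front edges (x = 0) to a back panel 30 mm high. Some hold boxes
- rail_mid (a point): Middle of the top face of the rack's top rail, 75 mm behind the divider front edges (rack x) and 82 mm above the table, over the middle divider: an aluminium bar 12 mm square and 400 mm long along the rack's y
- slider (a joint): Position of the tag slider along the top rail, in m: the y of its middle in the rack's frame (0 over the middle divider, growing to the rack's +y). Travel -0.185 to 0.185. It stays where it is left and takes about 1.2 N to push
- slider_top (a point): Middle of the top edge of the tag slider, 133 mm above the table: a grey upright plate 12 mm thick (rack x), 26 mm wide (rack y) and 45 mm tall, on a 6 mm saddle 24 mm by 26 mm that rides on the rail; it can only slide along the rail
- tall_post: Fixed post, 12 mm square and 130 mm tall, with a white head 26 x 18 x 34 mm, on a 30 x 12 mm foot, beside one end of the rack, 20 mm behind the line of front edges: the gap nearest to it is the first. Origin: centre of its underside
- short_post: Fixed post, 12 mm square and 60 mm tall, without a head, at the other end of the rack. Origin: centre of its underside
- game_box: The loose card-game box, cardboard with a paper band: 70 mm deep (its x), 40 mm wide (its y), 55 mm tall, 0.11 to 0.24 kg, standing alone in front of the rack with its x roughly along the rack's. Origin: centre of its underside
- stock_a: Bystander, leave alone: card-game box 68 x 42 x 50 mm standing in a rack gap. Origin: centre of its underside
- stock_b: Bystander, leave alone: card-game box 70 x 38 x 58 mm standing in a rack gap. Origin: centre of its underside
- stock_c: Bystander, leave alone: card-game box 66 x 40 x 45 mm standing in a rack gap. Origin: centre of its underside
- pawn: Bystander, leave alone: wooden pawn, 32 mm across and 58 mm tall, on the table in front of the rack's +y end. Origin: centre of its underside
- toy_car: Bystander, leave alone: wooden toy car 62 x 36 x 39 mm on the table in front of the rack's -y end. Origin: centre of its underside
- block_tub: Bystander, leave alone: lidded tub of blocks, 154 x 194 mm over its lid, 140 mm tall with its handle, left of the rack. Origin: centre of its underside
- tape_roll: Bystander, leave alone: roll of tape lying flat, 90 mm across, 24 mm high, right of the rack. Origin: centre of its underside
- glue_jar: Bystander, leave alone: closed jar 52 mm across and 75 mm tall, right of the rack. Origin: centre of its underside
Mind the look-alikes: they are no part of the job. What is shaped like the game_box but pink is not meant.

How it is judged:
On the way, in this order (a step that is already met when the one before it is completed fails the run):
1. the tag slider has been pushed to the middle of the third gap from the tall post (((y of tall_post in the frame of rack above 0 m and value of joint slider between 0.012 and 0.042 m) or (y of tall_post in the frame of rack below 0 m and value of joint slider between -0.042 and -0.012 m)) and velocity of joint slider between -0.005 and 0.005 m/s), for 0.2 s.
2. the card-game box has been pushed home into that third gap (((y of tall_post in the frame of rack above 0 m and y of game_box in the frame of rack between 0.02 and 0.034 m) or (y of tall_post in the frame of rack below 0 m and y of game_box in the frame of rack between -0.034 and -0.02 m)) and x of game_box in the frame of rack between 0.028 and 0.0455 m and angle between the x axis of game_box and the x axis of rack, either way round below 0.15 rad and angle between game_box's own z axis and vertical below 0.06 rad and height (world z) of game_box below 0.005 m), for 0.2 s.
At the end, for the whole second after the job is handed in: Slider within 15 mm of the middle of the third gap from the tall post; card-game box upright in that gap, within 7 mm of its middle and 0.15 rad of square, its front at most 7 mm proud of and 10 mm behind the dividers' front edges (there it meets the back panel); both at rest (all of step 1 and all of step 2 and linear speed of game_box below 0.01 m/s); the robot touches nothing.
It fails at once if the card-game box is lifted (height (world z) of game_box above 0.012 m).
It fails at once if the card-game box is tipped (angle between game_box's own z axis and vertical above 0.3 rad).
It fails at once if the card-game box is gripped or pushed hard (over 30 N) (contact force between the fingers and game_box above 30 N).
It fails at once if the tag slider is gripped or pushed hard (over 30 N) (contact force between the fingers and slider above 30 N).
It fails at once if a bystander is displaced by more than 15 mm (distance of any of stock_a, stock_b, stock_c, pawn, toy_car, block_tub, tape_roll, glue_jar from where it was at the start of the episode above 0.015 m).
It also fails if it takes over 58 s, if anything falls off the work surface, if the arm or the gripper's body presses on something with over 40 N, if the wrist force passes 120 N, or if a joint passes its speed limit or range.

## Working session

There is one attempt and no reset: what is moved stays moved. The work goes in short steps, Python scripts to look and compute and a shell command to move; the robot and the scene stay as the last step left them, time stands still between calls to the robot, and variables do not carry over. Pictures are saved under pics/ and viewed, at most 10 in all, crops included, and the job is handed in when it is done.

```bash
mkdir -p pics; python3 - <<'E'
from station import get_obs, optics
import cv2, numpy as np
for n in("scene","top"):
    im=optics.get_image(n); cv2.imwrite(f"pics/{n}0.png",im[:,:,::-1])
    m=optics.camera_model(n); print(n,{k:(np.round(v,4).tolist()) for k,v in m.items()})
o=get_obs(); print(o)
E
```

```text
scene {'fx': 442.4153, 'fy': 442.4153, 'cx': 321.0299, 'cy': 241.2553, 'distortion': [-0.0205, 0.0, 0.0, 0.0, 0.0], 'cam_to_world': [[0.7192, -0.5127, 0.4689, 0.9877], [0.6946, 0.5148, -0.5025, -0.4755], [0.0162, 0.6871, 0.7264, 0.7959], [0.0, 0.0, 0.0, 1.0]]}
top {'fx': 466.0999, 'fy': 466.0999, 'cx': 314.9564, 'cy': 243.5284, 'distortion': [-0.0028, 0.0, 0.0, 0.0, 0.0], 'cam_to_world': [[0.0213, 0.998, -0.0596, 0.4597], [-0.9996, 0.0202, -0.0203, -0.0], [-0.0191, 0.06, 0.998, 1.2674], [0.0, 0.0, 0.0, 1.0]]}
{'t': 0.1, 'q': array([-1.41104520e+00,  5.33403885e-02,  1.61418325e+00,  1.25928383e-05,
        1.47597895e+00, -1.18991933e-01]), 'dq': array([ 4.47746104e-05, -1.15159921e-03, -3.13499024e-03,  1.61159334e-03,
        1.14893198e-03, -1.00367709e-03]), 'effort': array([-7.08182197e-04, -3.94905961e+01, -3.71362853e+01, -1.56636966e-04,
        3.93554452e-03, -7.71063810e-06]), 'tool_pos': array([ 0.17188464, -0.60030807,  0.23013936]), 'tool_rot': array([-3.10923918e+00, -4.36165280e-01,  4.14259023e-05]), 'contact_force': array([ 0.29155454,  0.34171712, -0.17823244]), 'wrist_torque': array([-0.01535801,  0.0392701 , -0.05349026]), 'grip_force': 0.0, 'opening': 0.08545946368656916}
```

View pics/scene0.png

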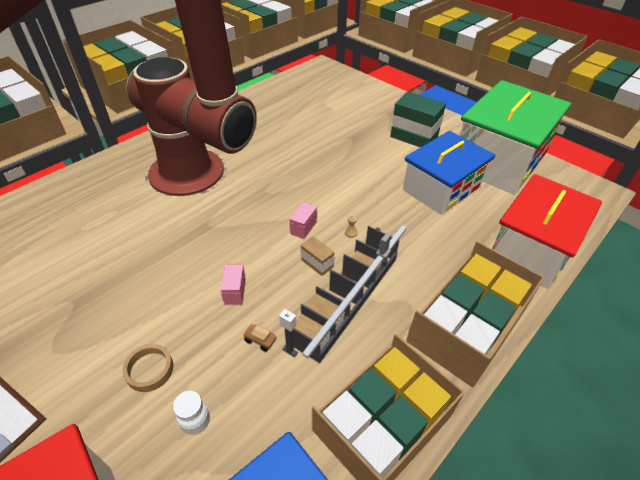

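View pics/top0.png

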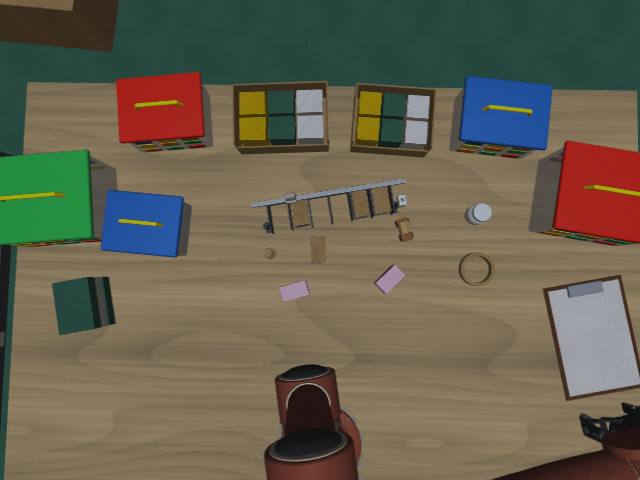

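The top view shows the tall post with its white head at (402,201), at the right end of the rack. The slider is near the left end at (290,197). Box-shaped candidates are brown with a band at (318,250), pink at (294,291) and pink at (390,279). The brown one is the game_box because pink is excluded. I'll confirm that in one enlarged crop.

```bash
python3 - <<'E'
import cv2, numpy as np
t=cv2.imread("pics/top0.png")[170:300,240:420]; s=cv2.imread("pics/scene0.png")[200:365,220:420]
t=cv2.resize(t,None,fx=4.4,fy=4.4,interpolation=cv2.INTER_CUBIC); print(t.shape); cv2.imwrite("pics/crop_top.png",t)
s=cv2.resize(s,None,fx=3.6,fy=3.6,interpolation=cv2.INTER_CUBIC); print(s.shape); cv2.imwrite("pics/crop_scene.png",s)
E
```

```text
(572, 792, 3)
(594, 720, 3)
```

View pics/crop_top.png

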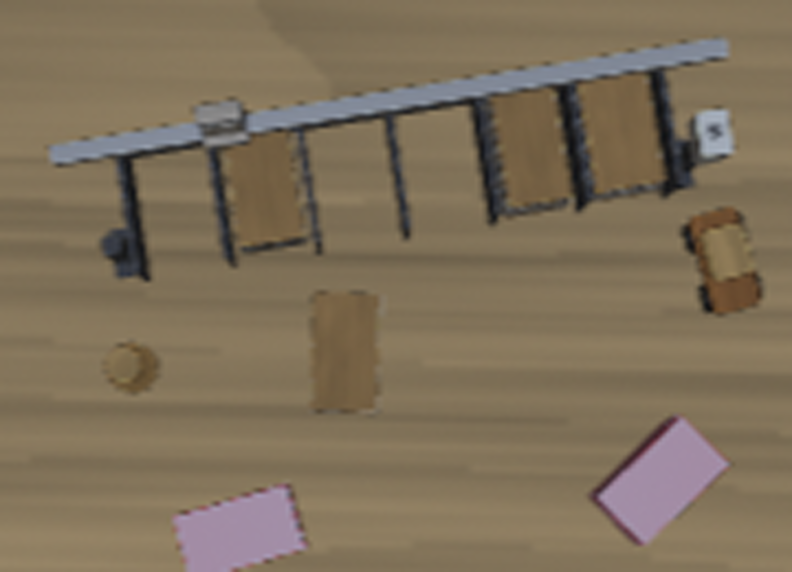

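View pics/crop_scene.png

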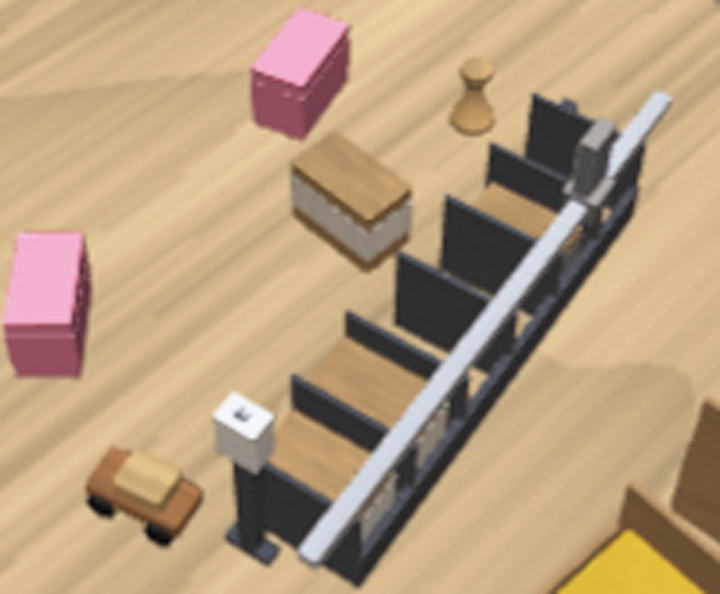

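The crops confirm it. The rack has seven dividers, and the third gap counting from the tall post (crop x 493→407) is empty. The loose box is brown with a white band (crop_top 345,350; crop_scene 350,200), and both pink boxes are decoys. Next I'll triangulate.

```bash
cat > h.py <<'E'
import numpy as np, cv2
from station import get_obs, optics
from scipy.spatial.transform import Rotation as R
M={n:optics.camera_model(n) for n in("scene","top")}
def ray(n,p):
    m=M[n];K=np.array([[m["fx"],0,m["cx"]],[0,m["fy"],m["cy"]],[0,0,1]])
    u=cv2.undistortPoints(np.array([[p]],float),K,np.array(m["distortion"]))[0,0]
    T=np.array(m["cam_to_world"]);d=T[:3,:3]@[u[0],-u[1],-1];return T[:3,3],d/np.linalg.norm(d)
def onz(n,p,z):
    o,d=ray(n,p);return o+d*(z-o[2])/d[2]
def tri(ps,pt):
    (a,d),(b,e)=ray("scene",ps),ray("top",pt)
    s=np.linalg.lstsq(np.c_[d,-e],b-a,rcond=None)[0];p,q=a+s[0]*d,b+s[1]*e
    return (p+q)/2,np.linalg.norm(p-q)
def proj(n,P):
    m=M[n];T=np.array(m["cam_to_world"]);c=T[:3,:3].T@(np.array(P)-T[:3,3])
    K=np.array([[m["fx"],0,m["cx"]],[0,m["fy"],m["cy"]],[0,0,1]])
    return cv2.projectPoints(np.array([[c[0],-c[1],-c[2]]]),np.zeros(3),np.zeros(3),K,np.array(m["distortion"]))[0][0,0]
E
python3 - <<'E'
from h import *
np.set_printoptions(precision=4,suppress=True)
T=lambda x,y:((x+.5)/4.4-.5+240,(y+.5)/4.4-.5+170)
S=lambda x,y:((x+.5)/3.6-.5+220,(y+.5)/3.6-.5+200)
for k,s,t in [("rail-y",(312,553),(727,47)),("rail+y",(661,100),(50,155)),("slidertop",(600,127),(220,108)),("posthead",(244,412),(714,128)),
 ("boxFL",(335,133),(313,411)),("boxFR",(293,172),(378,411)),("boxBR",(372,222),(378,292)),("boxBL",(412,190),(311,292))]:
    print(k,*tri(S(*s),T(*t)))
f=np.array([onz("top",T(*p),.07)[:2] for p in [(148,278),(234,264),(320,252),(407,237),(493,221),(580,208),(668,193)]]);print(f)
b=[onz("top",T(*p),.055)[:2] for p in [(313,411),(378,411),(378,292),(311,292)]];print(np.array(b),np.mean(b,0))
E
```

```text
rail-y [ 0.6987 -0.2009  0.0822] 0.004477546663540494
rail+y [0.6271 0.1912 0.0742] 0.0016607162815583919
slidertop [0.6469 0.0877 0.1388] 0.0006524461593609605
posthead [ 0.6414 -0.1874  0.1324] 0.0005638892859958914
boxFL [0.482  0.0355 0.0515] 0.002553307568185441
boxFR [ 0.4828 -0.0032  0.0445] 0.002136304671316735
boxBR [ 0.5528 -0.0022  0.052 ] 0.0007365981569274464
boxBL [0.5516 0.037  0.0496] 0.0011752107503116322
[[ 0.5568  0.1326]
 [ 0.566   0.0823]
 [ 0.5741  0.032 ]
 [ 0.5839 -0.0188]
 [ 0.5943 -0.069 ]
 [ 0.6029 -0.1197]
 [ 0.6127 -0.171 ]]
[[ 0.4811  0.0345]
 [ 0.4819 -0.0039]
 [ 0.5524 -0.0025]
 [ 0.5516  0.0372]] [0.5167 0.0163]
```

```bash
python3 - <<'E'
from h import *
from scipy.optimize import least_squares
np.set_printoptions(precision=4,suppress=True)
T=lambda x,y:((x+.5)/4.4-.5+240,(y+.5)/4.4-.5+170)
S=lambda x,y:((x+.5)/3.6-.5+220,(y+.5)/3.6-.5+200)
obs=[]
for i,p in enumerate([(148,278),(234,264),(320,252),(407,237),(493,221),(580,208),(668,193)]): obs.append(("top",T(*p),(0,.162-.054*i,0)))
obs+=[("top",T(727,47),(.075,-.2,.082)),("top",T(50,155),(.075,.2,.082)),("scene",S(312,553),(.075,-.2,.082)),("scene",S(661,100),(.075,.2,.082))]
# divider front top corners in scene
for i,p in enumerate([(533,97),(490,147),(446,200),(398,257),(348,316),(293,378)]): obs.append(("scene",S(*p),(0,.162-.054*i,.07)))
def W(v,P): c,s=np.cos(v[2]),np.sin(v[2]); return np.array([v[0]+c*P[0]-s*P[1],v[1]+s*P[0]+c*P[1],P[2]])
f=lambda v:np.concatenate([proj(n,W(v,P))-p for n,p,P in obs])
r=least_squares(f,[.58,-.02,.18],loss="soft_l1");v=r.x;print(v);print(f(v).reshape(-1,2))
np.save("rack.npy",v)
inv=lambda X:np.array([[np.cos(v[2]),np.sin(v[2])],[-np.sin(v[2]),np.cos(v[2])]])@(np.array(X)[:2]-v[:2])
print("slidertop",inv((.6469,.0877)),"post",inv((.6414,-.1874)))
for y in np.arange(.05,.14,.01):print(y,proj("top",W(v,(.075,y,.133))),proj("scene",W(v,(.075,y,.133)))) if 0 else None
# slider and box fits
so=[("top",T(220,108)),("scene",S(600,127))]
q=least_squares(lambda y:np.concatenate([proj(n,W(v,(.075,y[0],.133)))-p for n,p in so]),[.1]);print("slider y",q.x,q.fun)
bo=[("top",T(*p),P) for p,P in zip([(313,411),(378,411),(378,292),(311,292)],[(-.035,.02,.055),(-.035,-.02,.055),(.035,-.02,.055),(.035,.02,.055)])]
bo+=[("scene",S(*p),P) for p,P in zip([(335,133),(293,172),(372,222),(412,190)],[(-.035,.02,.055),(-.035,-.02,.055),(.035,-.02,.055),(.035,.02,.055)])]
g=lambda u:np.concatenate([proj(n,W(u,P))-p for n,p,P in bo])
b=least_squares(g,[.517,.016,0.03],loss="soft_l1");print("box",b.x,"in rack",inv(b.x),b.x[2]-v[2]);print(g(b.x).reshape(-1,2))
print("pawn",inv(onz("top",T(130,367),.05)))
for n,P in [("slider approach",(.075,.0)),]:pass
E
```

```text
[ 0.5917 -0.0203  0.1847]
[[ 0.4987  0.1933]
 [ 0.4368  0.1394]
 [ 0.3904 -0.3714]
 [ 0.1317 -0.2028]
 [ 0.1145  0.191 ]
 [-0.116  -0.0992]
 [-0.5607  0.0631]
 [ 0.2207 -1.8884]
 [ 0.175  -0.7811]
 [-0.7804  2.0961]
 [ 1.1383 -1.8502]
 [-0.1682 -0.6606]
 [ 0.1341 -0.7543]
 [-0.0402 -0.7903]
 [ 0.0696 -0.9612]
 [-0.1737 -0.6151]
 [-0.0291  0.0785]]
slidertop [0.0741 0.096 ] post [ 0.0182 -0.1734]
slider y [0.0981] [-0.8442  0.0898  0.353   1.4907]
box [0.5184 0.0157 0.022 ] in rack [-0.0655  0.0488] -0.16274073829335592
[[-0.1446 -0.713 ]
 [ 0.4684 -0.7286]
 [ 0.4133 -0.5413]
 [ 0.308  -0.509 ]
 [-0.4526 -0.7   ]
 [-0.8447 -2.4348]
 [-0.2398 -0.3411]
 [ 0.6323 -1.1703]]
pawn [-0.055   0.1775]
```

```bash
cat >> h.py <<'E'
v=np.array([.5917,-.0203,.1847]) # rack x,y,yaw
def Rk(P): c,s=np.cos(v[2]),np.sin(v[2]); return np.array([v[0]+c*P[0]-s*P[1],v[1]+s*P[0]+c*P[1],P[2]])
def inv(X): c,s=np.cos(v[2]),np.sin(v[2]); d=np.array(X[:2])-v[:2]; return np.array([c*d[0]+s*d[1],-s*d[0]+c*d[1]])
def go(P):
    o=get_obs();A=R.from_rotvec(o["tool_rot"]).as_matrix();X=A[:,0]
    print("t",round(o["t"],2),"rack xy",np.round(inv(o["tool_pos"])*1e3,1),"z",round(o["tool_pos"][2]*1e3,1),"yaw rel rack",round(np.arctan2(X[1],X[0])-v[2],4),"tilt",np.round(A[2],3))
    print("tool shift mm",np.round(A.T@(Rk(P)-o["tool_pos"])*1e3,1),"F",np.round(o["contact_force"],1))
E
python3 -m pendant '[[[0,0,0],[0,0,-0.123],0],[[0,0,0],[0,0,-0.123],0],[[0,0,0],[0,0,-0.123],0],[[0,0,0],[0,0,-0.123],0],[[0,0,0],[0,0,-0.123],0],[[0,0,0],[0,0,-0.123],0],[[0,0,0],[0,0,-0.123],0],[[0,0,0],[0,0,-0.123],0],[[0,0,0],[0,0,-0.123],0],[[0,0,0],[0,0,-0.123],0],[[0,0,0],[0,0,-0.123],0],[[0,0,0],[0,0,-0.123],0]]'
python3 -c "
from h import *
go((.075,.15,.23))"
```

```text
t: 1.1
tool_pos: [0.1719, -0.6005, 0.2305]
tool_rot: [-2.0, -2.421, -0.001]
contact_force: [0.1, -0.1, 0.4]
opening: 0.0004
grip_force: 0.0
t 1.1 rack xy [-519.2 -493.2] z 230.5 yaw rel rack 1.5761 tilt [ 0.001  0.    -1.   ]
tool shift mm [640.  597.6   1.4] F [ 0.1 -0.1  0.4]
```

```bash
python3 -m pendant '[[[27,25,0],[0,0,0],0],[[27,25,0],[0,0,0],0],[[27,25,0],[0,0,0],0],[[27,25,0],[0,0,0],0],[[27,25,0],[0,0,0],0],[[27,25,0],[0,0,0],0],[[27,25,0],[0,0,0],0],[[27,25,0],[0,0,0],0],[[27,25,0],[0,0,0],0],[[27,25,0],[0,0,0],0],[[27,25,0],[0,0,0],0],[[27,25,0],[0,0,0],0]]'
python3 -c "
from h import *
go((.075,.15,.23))"
```

```text
t: 2.1
tool_pos: [0.408, -0.2256, 0.2309]
tool_rot: [-2.008, -2.416, -0.0]
contact_force: [0.4, -0.0, 0.1]
opening: -0.0001
grip_force: 0.0
t 2.1 rack xy [-218.3 -168.1] z 230.9 yaw rel rack 1.5698 tilt [ 0. -0. -1.]
tool shift mm [318.4 292.9   1. ] F [ 0.4 -0.   0.1]
```

```bash
python3 -m pendant '[[[27,25,0],[0,0,0],0],[[27,25,0],[0,0,0],0],[[27,25,0],[0,0,0],0],[[27,25,0],[0,0,0],0],[[27,25,0],[0,0,0],0],[[27,25,0],[0,0,0],0],[[27,25,0],[0,0,0],0],[[27,25,0],[0,0,0],0],[[27,25,0],[0,0,0],0],[[27,25,0],[0,0,0],0],[[27,25,0],[0,0,0],0],[[20,17,0],[0,0,0],0]]'
python3 -c "
from h import *
go((.075,.15,.105))"
```

```text
t: 3.1
tool_pos: [0.6375, 0.1403, 0.2304]
tool_rot: [-2.006, -2.417, 0.0]
contact_force: [0.4, -0.8, 0.0]
opening: 0.0001
grip_force: 0.0
t 3.1 rack xy [ 74.5 149.5] z 230.4 yaw rel rack 1.5715 tilt [ 0.001 -0.001 -1.   ]
tool shift mm [  0.5   0.6 125.4] F [ 0.4 -0.8  0. ]
```

```bash
python3 -m pendant '[[[0,0,25],[0,0,0],0],[[0,0,25],[0,0,0],0],[[0,0,25],[0,0,0],0],[[0,0,25],[0,0,0],0],[[0,0,15],[0,0,0],0],[[0,0,10],[0,0,0],0],[[0,0,0],[0,0,0],0]]'
python3 - <<'E'
from h import *
go((.075,-.003,.105))
a=optics.get_image("scene")[190:290,330:450];b=optics.get_image("top")[150:250,240:360]
cv2.imwrite("pics/c1.png",np.hstack([cv2.resize(x[:,:,::-1],(400,333),interpolation=cv2.INTER_CUBIC) for x in(a,b)]))
E
```

```text
t: 3.68
tool_pos: [0.635, 0.1374, 0.1032]
tool_rot: [-2.006, -2.413, 0.006]
contact_force: [0.4, -0.1, -0.5]
opening: -0.0
grip_force: 0.0
t 3.68 rack xy [ 71.5 147.1] z 103.2 yaw rel rack 1.57 tilt [ 0.    -0.005 -1.   ]
tool shift mm [-150.1    3.6   -1.9] F [ 0.4 -0.1 -0.5]
```

View pics/c1.png

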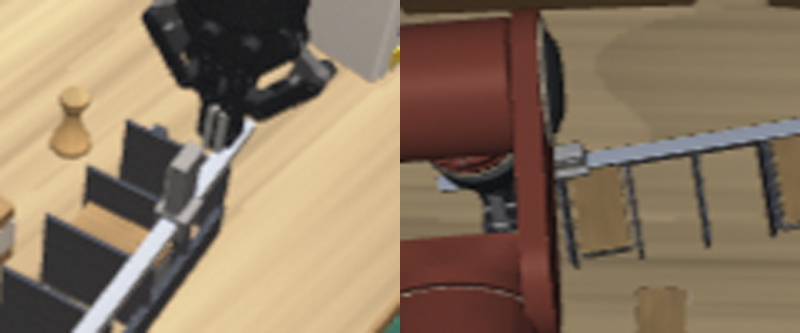

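The fingertip stands over the rail on the +y side of the slider: the pads are at crop (215,125) and the slider plate at (185,165). I'll push toward rack −y.

```bash
python3 -m pendant '[[[-8,1,0],[0,0,0],0],[[-8,1,0],[0,0,0],0],[[-6,1,0],[0,0,0],0],[[-6,0.6,0],[0,0,0],0],[[-8,0,0],[0,0,0],0],[[-8,0,0],[0,0,0],0],[[-8,0,0],[0,0,0],0],[[-8,0,0],[0,0,0],0],[[-8,0,0],[0,0,0],0],[[-8,0,0],[0,0,0],0],[[-8,0,0],[0,0,0],0],[[-8,0,0],[0,0,0],0]]'
python3 -c "
from h import *
go((.075,-.003,.105))"
```

```text
t: 4.78
tool_pos: [0.6571, 0.047, 0.1062]
tool_rot: [-2.008, -2.416, 0.0]
contact_force: [-1.0, 1.7, 1.5]
opening: 0.0
grip_force: 0.8
t 4.78 rack xy [76.7 54.2] z 106.2 yaw rel rack 1.57 tilt [ 0. -0. -1.]
tool shift mm [-57.2  -1.6   1.2] F [-1.   1.7  1.5]
```

```bash
python3 -m pendant '[[[-8,0,0],[0,0,0],0],[[-8,0,0],[0,0,0],0],[[-8,0,0],[0,0,0],0],[[-8,0,0],[0,0,0],0],[[-6,0,0],[0,0,0],0],[[-5,0,0],[0,0,0],0],[[-4,0,0],[0,0,0],0],[[-3,0,0],[0,0,0],0],[[-2,0,0],[0,0,0],0],[[-1,0,0],[0,0,0],0],[[0,0,0],[0,0,0],0],[[0,0,0],[0,0,0],0]]'
python3 - <<'E'
from h import *
go((.075,-.003,.105))
a=optics.get_image("scene")[210:330,300:444];b=optics.get_image("top")[150:270,260:404]
cv2.imwrite("pics/c2.png",np.hstack([cv2.resize(x[:,:,::-1],(400,333),interpolation=cv2.INTER_CUBIC) for x in(a,b)]))
for y in(-.04,-.027,-.014):print(y,[(proj(n,Rk((.069,y,.133)))-c)*400/144 for n,c in(("scene",(300,210)),("top",(260,150)))])
E
```

```text
t: 5.78
tool_pos: [0.667, -0.0043, 0.1063]
tool_rot: [2.007, 2.416, -0.0]
contact_force: [0.5, 0.0, 0.5]
opening: 0.0001
grip_force: 0.0
t 5.78 rack xy [76.9  1.9] z 106.3 yaw rel rack 1.5703 tilt [-0.001  0.    -1.   ]
tool shift mm [-4.9 -1.9  1.3] F [0.5 0.  0.5]
-0.04 [array([139.92134576, 188.81006557]), array([235.23995051, 103.83942546])]
-0.027 [array([149.49353075, 176.69630333]), array([220.71401759, 106.26038682])]
-0.014 [array([158.89785569, 164.79367785]), array([206.19088057, 108.68098504])]
```

View pics/c2.png

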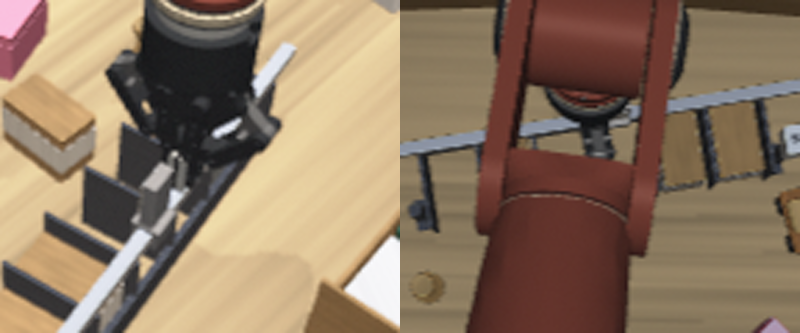

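The slider is near the target. The finger position implies y≈−0.022, and the plate at crop (155,185) agrees. I'll push 5 mm more, then back off and rise.

```bash
python3 -m pendant '[[[-2,0,0],[0,0,0],0],[[-2,0,0],[0,0,0],0],[[-1,0,0],[0,0,0],0],[[0,0,0],[0,0,0],0],[[0,0,0],[0,0,0],0],[[0,0,0],[0,0,0],0],[[4,0,0],[0,0,0],0],[[10,0,0],[0,0,0],0],[[20,0,0],[0,0,0],0],[[20,0,-20],[0,0,0],0],[[20,0,-25],[0,0,0],0],[[20,0,-25],[0,0,0],0]]'
python3 - <<'E'
from h import *
go((-.0655,.118,.18))
a=optics.get_image("scene")[200:344,240:430]
cv2.imwrite("pics/c3.png",cv2.resize(a[:,:,::-1],None,fx=4,fy=4,interpolation=cv2.INTER_CUBIC))
for y in(-.04,-.014):print(y,[((proj("scene",Rk((x,y,.133)))-(240,200)+.5)*4) for x in (.069,.081)])
E
```

```text
t: 6.88
tool_pos: [0.6492, 0.0848, 0.1759]
tool_rot: [-2.006, -2.415, 0.003]
contact_force: [0.3, 0.4, -0.4]
opening: 0.0004
grip_force: 0.0
t 6.88 rack xy [75.8 92.7] z 175.9 yaw rel rack 1.5703 tilt [ 0.001 -0.003 -1.   ]
tool shift mm [  25.2 -141.3   -3.7] F [ 0.3  0.4 -0.4]
-0.04 [array([443.4867379 , 313.88649441]), array([465.11564591, 324.96202565])]
-0.014 [array([470.8129122 , 279.30289611]), array([492.20078334, 290.00721891])]
```

View pics/c3.png

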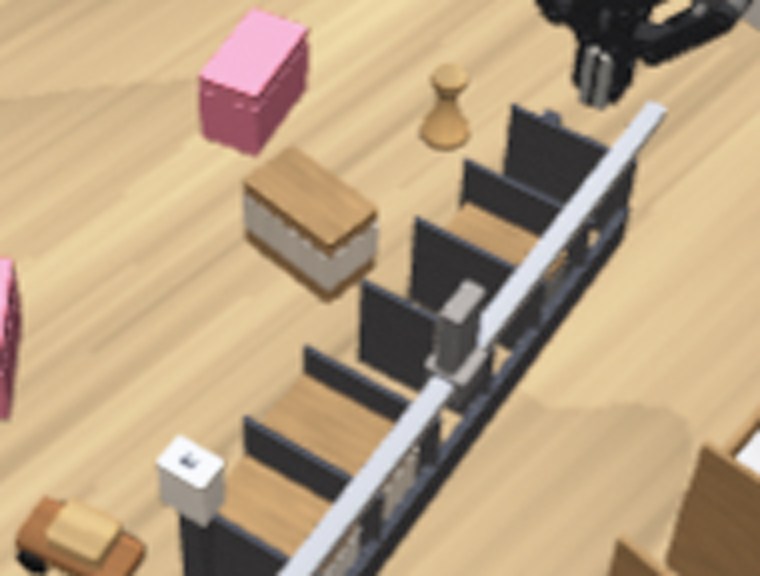

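The slider plate's top is at (462,300), against a predicted (468,302) for the gap's middle, so step 1 is good. Next is the game box. I'll come down on its +y side with the fingers spread along rack x.

```bash
python3 -m pendant '[[[5,-25,-4],[0,0,0],0.35],[[5,-25,0],[0,0,0],0.35],[[5,-25,0],[0,0,0],0.35],[[5,-25,0],[0,0,0],0.35],[[5,-25,0],[0,0,0],0.35],[[0,-22,0],[0,0,0],0.35],[[0,0,0],[0,0,0],0.35],[[0,0,0],[0,0,0],0.35]]'
python3 -c "
from h import *
go((-.072,.118,.018))"
```

```text
t: 7.6
tool_pos: [0.5008, 0.0813, 0.1803]
tool_rot: [2.007, 2.416, 0.001]
contact_force: [0.2, -0.5, 0.4]
opening: 0.0299
grip_force: 0.0
t 7.6 rack xy [-70.7 116.6] z 180.3 yaw rel rack 1.5705 tilt [-0.     0.001 -1.   ]
tool shift mm [  1.4  -1.5 162.3] F [ 0.2 -0.5  0.4]
```

```bash
python3 -m pendant '[[[0,0,20],[0,0,0],0.35],[[0,0,25],[0,0,0],0.35],[[0,0,25],[0,0,0],0.35],[[0,0,25],[0,0,0],0.35],[[0,0,25],[0,0,0],0.35],[[0,0,20],[0,0,0],0.35],[[0,0,15],[0,0,0],0.35],[[0,0,5],[0,0,0],0.35],[[0,0,0],[0,0,0],0.35]]'
python3 - <<'E'
from h import *
go((-.072,.004,.018))
a=optics.get_image("scene")[180:324,250:440]
cv2.imwrite("pics/c4.png",cv2.resize(a[:,:,::-1],None,fx=4,fy=4,interpolation=cv2.INTER_CUBIC))
E
```

```text
t: 8.35
tool_pos: [0.5009, 0.081, 0.0188]
tool_rot: [-2.006, -2.414, 0.003]
contact_force: [-0.1, -0.3, 0.6]
opening: 0.03
grip_force: 0.0
t 8.35 rack xy [-70.6 116.3] z 18.8 yaw rel rack 1.5702 tilt [ 0.001 -0.003 -1.   ]
tool shift mm [-112.3   -1.3    0.7] F [-0.1 -0.3  0.6]
```

View pics/c4.png

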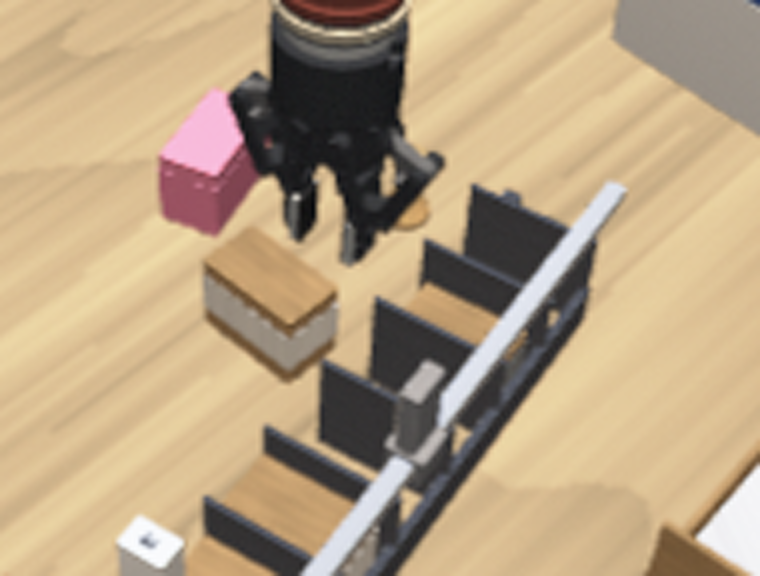

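The fingers stand beside the box's +y face, at (300,220) and (355,240), and touch nothing. I'll start the side push.

```bash
python3 -m pendant '[[[-7,0,0],[0,0,0],0.35],[[-7,0,0],[0,0,0],0.35],[[-6,0,0],[0,0,0],0.35],[[-4,0,0],[0,0,0],0.35],[[-4,0,0],[0,0,0],0.35],[[-4,0,0],[0,0,0],0.35],[[-5,0,0],[0,0,0],0.35],[[-5,0,0],[0,0,0],0.35],[[-5,0,0],[0,0,0],0.35],[[-5,0,0],[0,0,0],0.35],[[-5,0,0],[0,0,0],0.35],[[-5,0,0],[0,0,0],0.35]]'
python3 -c "
from h import *
go((-.072,.004,.018))"
python3 -m pendant '[[[-5,0,0],[0,0,0],0.35],[[-5,0,0],[0,0,0],0.35],[[-5,0,0],[0,0,0],0.35],[[-5,0,0],[0,0,0],0.35],[[-4,0,0],[0,0,0],0.35],[[-4,0,0],[0,0,0],0.35],[[-3,0,0],[0,0,0],0.35],[[-2,0,0],[0,0,0],0.35],[[-2,0,0],[0,0,0],0.35],[[0,0,0],[0,0,0],0.35],[[0,0,0],[0,0,0],0.35]]'
python3 - <<'E'
from h import *
go((-.072,.004,.018))
a=optics.get_image("scene")[200:344,240:430]
cv2.imwrite("pics/c5.png",cv2.resize(a[:,:,::-1],None,fx=4,fy=4,interpolation=cv2.INTER_CUBIC))
E
```

```text
t: 9.4
tool_pos: [0.5129, 0.0195, 0.0202]
tool_rot: [2.008, 2.416, 0.0]
contact_force: [1.3, 1.4, -0.7]
opening: 0.0295
grip_force: 0.7
t 9.4 rack xy [-70.2  53.6] z 20.2 yaw rel rack 1.5702 tilt [ 0.  0. -1.]
tool shift mm [-49.6  -1.8   2.2] F [ 1.3  1.4 -0.7]
t: 10.32
tool_pos: [0.5193, -0.0147, 0.0204]
tool_rot: [2.008, 2.416, -0.0]
contact_force: [-0.6, 0.6, -0.6]
opening: 0.0299
grip_force: 0.0
t 10.32 rack xy [-70.1  18.8] z 20.4 yaw rel rack 1.5701 tilt [-0.001  0.    -1.   ]
tool shift mm [-14.8  -1.8   2.4] F [-0.6  0.6 -0.6]
```

View pics/c5.png

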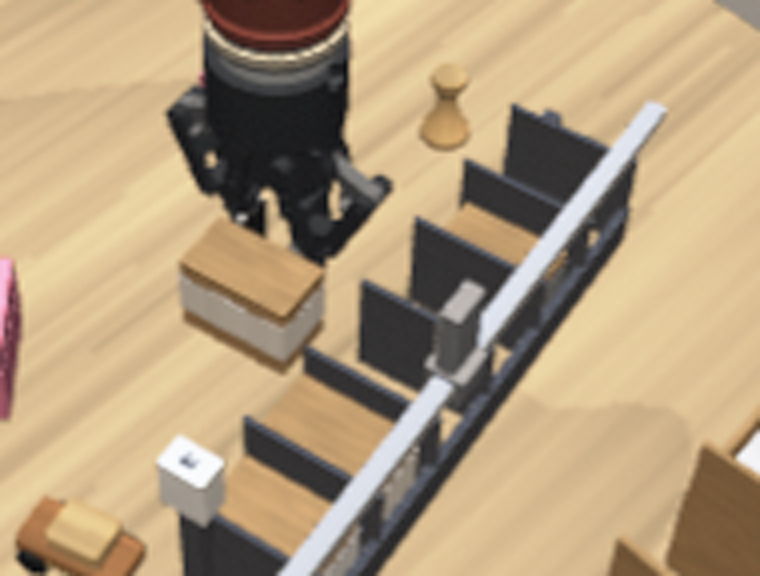

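The box has moved and squared up, with its top corners at crop (217,222), (181,268), (285,318) and (325,268). I'll fit its pose.

```bash
cat >> h.py <<'E'
from scipy.optimize import least_squares
C=[(-.035,.02,.055),(-.035,-.02,.055),(.035,-.02,.055),(.035,.02,.055)]
def boxfit(px):
    def W(u,P): c,s=np.cos(u[2]),np.sin(u[2]); return np.array([u[0]+c*P[0]-s*P[1],u[1]+s*P[0]+c*P[1],P[2]])
    g=lambda u:np.concatenate([proj("scene",W(u,P))-p for p,P in zip(px,C)])
    b=least_squares(g,[.52,-.04,.18]); print("box rack",inv(b.x)*1e3,"yaw",b.x[2]-v[2],"res",np.abs(b.fun).max())
E
python3 - <<'E'
from h import *
boxfit([((x+.5)/4-.5+240,(y+.5)/4-.5+200) for x,y in [(217,222),(181,268),(285,318),(325,268)]])
E
```

```text
box rack [-61.6218549  -15.27437474] yaw 0.05888409953997967 res 0.8176786957072864
```

```bash
python3 -m pendant '[[[-3,0,0],[0,0,0],0.35],[[-4,0,0],[0,0,0],0.35],[[-3,0,0],[0,0,0],0.35],[[-2,0,0],[0,0,0],0.35],[[-1,0,0],[0,0,0],0.35],[[-1,0,0],[0,0,0],0.35],[[0,0,0],[0,0,0],0.35],[[0,0,0],[0,0,0],0.35],[[3,0,0],[0,0,0],0.35],[[8,0,0],[0,0,0],0.35],[[10,0,0],[0,0,0],0.35],[[10,0,0],[0,0,0],0.35]]'
python3 -m pendant '[[[0,0,-20],[0,0,0],0.35],[[0,0,-30],[0,0,0],0.35],[[0,0,-30],[0,0,0],0.35],[[0,0,-30],[0,0,0],0.12],[[0,0,-30],[0,0,0],0.12],[[0,0,-10],[0,0,0],0.12]]'
python3 -m pendant '[[[0,0,0],[0,0,0.121],0.12],[[0,0,0],[0,0,0.121],0.12],[[0,0,0],[0,0,0.121],0.12],[[0,0,0],[0,0,0.121],0.12],[[0,0,0],[0,0,0.121],0.12],[[0,0,0],[0,0,0.121],0.12],[[0,0,0],[0,0,0.121],0.12],[[0,0,0],[0,0,0.121],0.12],[[0,0,0],[0,0,0.121],0.12],[[0,0,0],[0,0,0.121],0.12],[[0,0,0],[0,0,0.121],0.12],[[0,0,0],[0,0,0.121],0.12]]'
python3 -m pendant '[[[0,0,0],[0,0,0.118],0.12],[[-20,0,0],[0,0,0],0.12],[[-20,0,0],[0,0,0],0.12],[[-20,0,0],[0,0,0],0.12],[[-15,0,0],[0,0,0],0.12],[[0,0,0],[0,0,0],0.12]]'
python3 - <<'E'
from h import *
go((-.145,-.027,.018))
a=optics.get_image("scene")[200:344,240:430];b=optics.get_image("top")[170:270,270:402]
a=cv2.resize(a[:,:,::-1],(400,303),interpolation=cv2.INTER_CUBIC);a=optics.get_image("scene")[210:330,270:390]
cv2.imwrite("pics/c6.png",cv2.resize(a[:,:,::-1],None,fx=5,fy=5,interpolation=cv2.INTER_CUBIC))
E
```

```text
t: 11.37
tool_pos: [0.5157, 0.0032, 0.0202]
tool_rot: [-2.008, -2.416, 0.0]
contact_force: [0.4, 0.0, -0.6]
opening: 0.0298
grip_force: 0.0
t: 11.87
tool_pos: [0.5183, 0.003, 0.1757]
tool_rot: [2.002, 2.412, 0.007]
contact_force: [1.0, -0.1, 1.0]
opening: 0.0098
grip_force: 0.0
t: 12.87
tool_pos: [0.5153, 0.0031, 0.169]
tool_rot: [-3.106, -0.466, 0.003]
contact_force: [0.1, 0.2, -0.2]
opening: 0.0101
grip_force: 0.0
t: 13.37
tool_pos: [0.44, -0.011, 0.1688]
tool_rot: [-3.128, -0.29, 0.004]
contact_force: [0.3, -0.9, 0.2]
opening: 0.0102
grip_force: 0.0
t 13.37 rack xy [-147.4   37.1] z 168.8 yaw rel rack 0.0001 tilt [-0.002 -0.001 -1.   ]
tool shift mm [  2.8  64.1 150.7] F [ 0.3 -0.9  0.2]
```

View pics/c6.png

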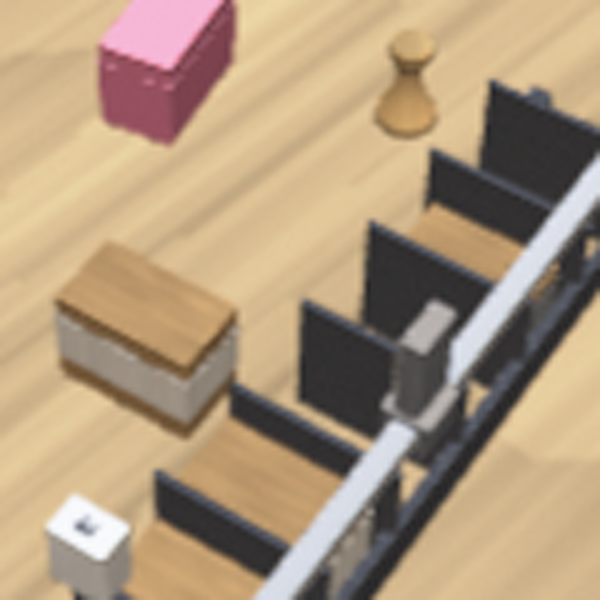

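The arm is clear and the box stands square, with its top corners at (112,240), (56,300), (190,368) and (238,313). The divider front tops beside the third gap are at (305,303) and (233,388). That was the last picture I may view, so from here I measure by code.

```bash
python3 - <<'E'
from h import *
f=lambda x,y:((x+.5)/5-.5+270,(y+.5)/5-.5+210)
boxfit([f(*p) for p in [(112,240),(56,300),(190,368),(238,313)]])
for p in [(305,303),(233,388),(371,225),(156,474)]: print("div",inv(onz("scene",f(*p),.07))*1e3)
# top-view: colour-segment the box top, report minAreaRect in rack frame at z=.055
im=optics.get_image("top");print(((im[200:262:3,318:350:2].astype(int).sum(2))//10).tolist() if 0 else "")
for P in [(-.063,-.027,.055)]:print(proj("top",Rk(P)))
cv2.imwrite("pics/top_now.png",im[:,:,::-1])
E
```

```text
box rack [-61.2765566  -27.94194865] yaw -0.005566041663929766 res 0.6283251170685844
div [0.79270214 0.13615154]
div [  0.69192703 -54.73089453]
div [ 0.87152608 53.93889886]
div [  -0.76470591 -107.55118365]

[346.86881508 243.15590377]
```

```bash
python3 -m pendant '[[[0,16,0],[0,0,0],0.12],[[0,18,0],[0,0,0],0.12],[[0,18,0],[0,0,0],0.12],[[0,12,10],[0,0,0],0.12],[[0,0,25],[0,0,0],0.12],[[0,0,25],[0,0,0],0.12],[[0,0,25],[0,0,0],0.12],[[0,0,25],[0,0,0],0.12],[[0,0,20],[0,0,0],0.12],[[0,0,15],[0,0,0],0.12],[[0,0,5],[0,0,0],0.12],[[0,0,0],[0,0,0],0.12]]'
python3 -c "
from h import *
go((-.010,-.027,.018))"
```

```text
t: 14.57
tool_pos: [0.4527, -0.0738, 0.018]
tool_rot: [-3.126, -0.29, 0.007]
contact_force: [-0.4, 0.6, 0.3]
opening: 0.0102
grip_force: 0.0
t 14.57 rack xy [-146.5  -27. ] z 18.0 yaw rel rack 0.0001 tilt [-0.004 -0.002 -1.   ]
tool shift mm [136.5  -0.   -0.5] F [-0.4  0.6  0.3]
```

```bash
python3 -m pendant '[[[6,0,0],[0,0,0],0.12],[[7,0,0],[0,0,0],0.12],[[7,0,0],[0,0,0],0.12],[[6,0,0],[0,0,0],0.12],[[4,0,0],[0,0,0],0.12],[[4,0,0],[0,0,0],0.12],[[4,0,0],[0,0,0],0.12],[[4,0,0],[0,0,0],0.12],[[5,0,0],[0,0,0],0.12],[[5,0,0],[0,0,0],0.12],[[5,0,0],[0,0,0],0.12],[[4,0,0],[0,0,0],0.12]]'
python3 -c "
from h import *
go((-.010,-.027,.018))"
```

```text
t: 15.57
tool_pos: [0.5146, -0.063, 0.0202]
tool_rot: [-3.128, -0.29, -0.0]
contact_force: [-3.0, -1.0, 3.3]
opening: 0.0105
grip_force: 1.6
t 15.57 rack xy [-83.6 -27.9] z 20.2 yaw rel rack 0.0 tilt [ 0. -0. -1.]
tool shift mm [73.6 -0.9  2.2] F [-3.  -1.   3.3]
```

```bash
python3 -m pendant '[[[3,0,0],[0,0,0],0.12],[[4,0,0],[0,0,0],0.12],[[4,0,0],[0,0,0],0.12],[[4,0,0],[0,0,0],0.12],[[4,0,0],[0,0,0],0.12],[[4,0,0],[0,0,0],0.12],[[4,0,0],[0,0,0],0.12],[[4,0,0],[0,0,0],0.12],[[4,0,0],[0,0,0],0.12],[[3,0,0],[0,0,0],0.12]]'
python3 -c "
from h import *
go((-.010,-.027,.018))"
```

```text
t: 16.4
tool_pos: [0.5519, -0.0561, 0.0203]
tool_rot: [-3.128, -0.29, -0.0]
contact_force: [-1.4, 0.4, -0.5]
opening: 0.0101
grip_force: 0.5
t 16.4 rack xy [-45.7 -27.9] z 20.3 yaw rel rack 0.0001 tilt [ 0.  0. -1.]
tool shift mm [35.7 -0.9  2.3] F [-1.4  0.4 -0.5]
```

```bash
python3 -m pendant '[[[4,0,0],[0,0,0],0.12],[[4,0,0],[0,0,0],0.12],[[4,0,0],[0,0,0],0.12],[[4,0,0],[0,0,0],0.12],[[4,0,0],[0,0,0],0.12],[[4,0,0],[0,0,0],0.12],[[4,0,0],[0,0,0],0.12],[[3,0,0],[0,0,0],0.12],[[2,0,0],[0,0,0],0.12],[[1,0,0],[0,0,0],0.12],[[0,0,0],[0,0,0],0.12],[[0,0,0],[0,0,0],0.12]]'
python3 -c "
from h import *
go((-.010,-.027,.018))"
```

```text
t: 17.4
tool_pos: [0.5796, -0.0501, 0.0182]
tool_rot: [-3.127, -0.293, 0.021]
contact_force: [-16.2, -2.6, 3.8]
opening: 0.0105
grip_force: 0.0
t 17.4 rack xy [-17.4 -27.1] z 18.2 yaw rel rack 0.0022 tilt [-0.013 -0.002 -1.   ]
tool shift mm [ 7.4 -0.1  0.1] F [-16.2  -2.6   3.8]
```

The resistance at x=−17 comes with no pad force, so it is probably the finger linkage against the divider fronts, which are 70 mm high. I'll back off, measure the box by code, and push again from higher up.

```bash
python3 -m pendant '[[[-4,0,0],[0,0,0],0.12],[[-8,0,0],[0,0,0],0.12],[[-12,0,0],[0,0,0],0.12],[[-12,0,-10],[0,0,0],0.12],[[0,0,-13],[0,0,0],0.12],[[0,0,0],[0,0,0],0.12]]'
python3 - <<'E'
from h import *
go((-.010,-.027,.041))
im=optics.get_image("scene")
# sample the image on the rack frame plane z=.055 along x, in the third gap: brown top vs dark/other
for y in(-.040,-.027,-.014):
    print(y,[(int(x*1e3),*map(int,im[tuple(np.round(proj("scene",Rk((x,y,.055)))).astype(int)[::-1])])) for x in np.arange(-.03,.07,.006)])
E
```

```text
t: 17.9
tool_pos: [0.552, -0.0572, 0.0469]
tool_rot: [3.126, 0.289, 0.01]
contact_force: [0.4, -0.0, 0.9]
opening: 0.0104
grip_force: 0.0
t 17.9 rack xy [-45.8 -29. ] z 46.9 yaw rel rack -0.0004 tilt [ 0.006  0.003 -1.   ]
tool shift mm [35.8 -2.   6.1] F [ 0.4 -0.   0.9]
-0.04 [(-30, 155, 137, 112), (-24, 218, 188, 145), (-18, 222, 195, 150), (-12, 222, 194, 150), (-6, 159, 143, 123), (0, 183, 149, 110), (5, 185, 151, 109), (11, 200, 161, 114), (17, 168, 139, 106), (23, 173, 142, 107), (29, 196, 160, 115), (35, 168, 140, 107), (41, 186, 153, 111), (47, 187, 153, 110), (53, 181, 148, 111), (59, 219, 219, 225), (65, 220, 224, 233)]
-0.027 [(-30, 189, 164, 127), (-24, 219, 189, 146), (-18, 223, 195, 150), (-12, 221, 193, 149), (-6, 221, 193, 149), (0, 195, 158, 111), (5, 192, 154, 109), (11, 191, 154, 109), (17, 198, 161, 113), (23, 189, 153, 107), (29, 192, 155, 109), (35, 199, 160, 112), (41, 205, 165, 116), (47, 201, 163, 114), (53, 187, 151, 109), (59, 210, 213, 223), (65, 220, 223, 233)]
-0.014 [(-30, 223, 196, 151), (-24, 221, 193, 149), (-18, 218, 189, 145), (-12, 222, 194, 150), (-6, 219, 190, 146), (0, 187, 151, 106), (5, 195, 158, 111), (11, 200, 161, 113), (17, 202, 163, 115), (23, 204, 165, 116), (29, 200, 161, 114), (35, 194, 156, 110), (41, 201, 163, 114), (47, 200, 166, 124), (53, 155, 151, 148), (59, 80, 78, 77), (65, 121, 117, 115)]
```

```bash
cat >> h.py <<'E'
def rear():
    im=optics.get_image("scene").astype(np.float32)
    xs=np.arange(-.025,.03,.0005)
    for y in np.arange(-.043,-.010,.004):
        p=np.array([proj("scene",Rk((x,y,.055))) for x in xs],np.float32)
        b=cv2.remap(im[:,:,2],p[:,0].reshape(1,-1),p[:,1].reshape(1,-1),cv2.INTER_LINEAR)[0]
        print(round(y*1e3),"rear x mm",round(xs[np.argmin(np.diff(cv2.blur(b.reshape(1,-1),(5,1))[0]))]*1e3,1),end="; ")
    # lateral edges at x=.03 : print brown-ness
    ys=np.arange(-.056,.002,.002)
    p=np.array([proj("scene",Rk((.02,y,.055))) for y in ys],np.float32)
    print([int(a) for a in cv2.remap(im[:,:,0],p[:,0].reshape(1,-1),p[:,1].reshape(1,-1),cv2.INTER_LINEAR)[0]])
E
python3 -c "
from h import *
rear()"
```

```text
-43 rear x mm -9.0; -39 rear x mm -4.0; -35 rear x mm -4.0; -31 rear x mm -3.5; -27 rear x mm -3.5; -23 rear x mm -2.5; -19 rear x mm -4.0; -15 rear x mm -4.0; -11 rear x mm -4.0; [64, 51, 51, 51, 53, 63, 85, 124, 180, 199, 203, 199, 200, 200, 196, 191, 190, 191, 190, 192, 198, 203, 201, 194, 177, 116, 66, 53, 52]
```

The box's rear edge is at x≈−4 mm, straight across and square, and its centre is at y≈−26.4. I'll nudge it about 4 mm further with the fingers higher.

```bash
python3 -m pendant '[[[5,-1,3],[0,0,0],0.12],[[7,-1,3],[0,0,0],0.12],[[6,0,1],[0,0,0],0.12],[[4,0,0],[0,0,0],0.12],[[3,0,0],[0,0,0],0.12],[[3,0,0],[0,0,0],0.12],[[2,0,0],[0,0,0],0.12],[[2,0,0],[0,0,0],0.12],[[2,0,0],[0,0,0],0.12],[[1,0,0],[0,0,0],0.12],[[0,0,0],[0,0,0],0.12],[[0,0,0],[0,0,0],0.12]]'
python3 -c "
from h import *
go((-.010,-.027,.041));rear()"
```

```text
t: 19.0
tool_pos: [0.5834, -0.0482, 0.0363]
tool_rot: [-3.128, -0.29, -0.0]
contact_force: [-0.3, -0.1, 0.5]
opening: 0.0101
grip_force: 0.4
t 19.0 rack xy [-13.3 -25.9] z 36.3 yaw rel rack -0.0 tilt [ 0. -0. -1.]
tool shift mm [ 3.3  1.1 -4.7] F [-0.3 -0.1  0.5]
-43 rear x mm -19.0; -39 rear x mm -17.0; -35 rear x mm -11.5; -31 rear x mm -3.5; -27 rear x mm -4.0; -23 rear x mm -4.5; -19 rear x mm -20.0; -15 rear x mm -22.5; -11 rear x mm -24.0; [66, 52, 51, 50, 52, 62, 87, 126, 181, 201, 204, 200, 201, 201, 198, 194, 192, 191, 189, 190, 196, 202, 201, 196, 179, 118, 68, 54, 52]
```

Past the earlier obstacle with no resistance. I'll go 3 mm more, then back off and check.

```bash
python3 -m pendant '[[[1,0,0],[0,0,0],0.12],[[1,0,0],[0,0,0],0.12],[[1,0,0],[0,0,0],0.12],[[0,0,0],[0,0,0],0.12],[[0,0,0],[0,0,0],0.12],[[-3,0,0],[0,0,0],0.12],[[-7,0,0],[0,0,0],0.12],[[-12,0,0],[0,0,0],0.12],[[-12,0,0],[0,0,0],0.12],[[-12,0,0],[0,0,0],0.12],[[-12,0,0],[0,0,0],0.12],[[0,0,0],[0,0,0],0.12]]'
python3 -c "
from h import *
go((-.010,-.027,.041));rear()"
```

```text
t: 20.05
tool_pos: [0.5273, -0.0583, 0.0358]
tool_rot: [-3.128, -0.289, 0.002]
contact_force: [0.3, 0.7, -0.7]
opening: 0.0099
grip_force: 0.0
t 20.05 rack xy [-70.3 -25.6] z 35.8 yaw rel rack -0.0005 tilt [-0.001 -0.001 -1.   ]
tool shift mm [60.3  1.4 -5.3] F [ 0.3  0.7 -0.7]
-43 rear x mm -9.0; -39 rear x mm 3.0; -35 rear x mm 3.0; -31 rear x mm 3.0; -27 rear x mm 3.5; -23 rear x mm 3.5; -19 rear x mm 3.0; -15 rear x mm 3.0; -11 rear x mm 3.0; [65, 50, 50, 50, 51, 61, 85, 123, 177, 198, 202, 198, 198, 199, 196, 192, 190, 189, 187, 187, 193, 199, 198, 193, 176, 117, 67, 53, 51]
```

The box's rear is now 2–3 mm inside the front edges and square. I'll rise clear, check the slider and bystanders by image difference against c6, then hand in.

```bash
python3 -m pendant '[[[-15,0,-10],[0,0,0],0.12],[[-20,0,-20],[0,0,0],0.12],[[-20,0,-20],[0,0,0],0.12],[[-20,0,-25],[0,0,0],0.12],[[-20,0,-20],[0,0,0],0.12],[[-5,0,-5],[0,0,0],0.12],[[0,0,0],[0,0,0],0.12],[[0,0,0],[0,0,0],0.12]]'
python3 - <<'E'
from h import *
rear()
n=optics.get_image("scene")[:,:,::-1]
a=cv2.resize(cv2.imread("pics/c6.png"),(120,120),interpolation=cv2.INTER_AREA).astype(float)
d=np.abs(a-n[210:330,270:390]).mean(2)
for k,(x,y) in {"slider":(343,282),"pawn":(351,227),"post":(287,318),"stock_a":(322,307)}.items():
    x-=270;y-=210;print(k,d[max(0,y-8):y+9,max(0,x-8):x+9].mean().round(1))
s0=cv2.imread("pics/scene0.png").astype(float);D=np.abs(s0-n).mean(2)
for k,(x,y) in {"car":(260,336),"tape":(147,367),"jar":(190,410),"tub":(450,170),"pawn":(351,227)}.items():print(k,D[y-12:y+13,x-12:x+13].mean().round(1))
E
```

```text
t: 20.77
tool_pos: [0.4317, -0.0767, 0.1362]
tool_rot: [3.128, 0.289, 0.002]
contact_force: [0.5, 0.5, 0.1]
opening: 0.0102
grip_force: 0.0
-43 rear x mm -9.0; -39 rear x mm 3.5; -35 rear x mm 3.5; -31 rear x mm 3.0; -27 rear x mm 3.5; -23 rear x mm 3.5; -19 rear x mm 3.0; -15 rear x mm 3.0; -11 rear x mm 3.0; [62, 49, 48, 49, 50, 58, 82, 120, 172, 193, 196, 193, 194, 194, 190, 187, 185, 184, 182, 182, 188, 193, 192, 188, 172, 114, 64, 51, 49]
slider 33.3
pawn 1.2
post 1.5
stock_a 0.8
car 4.2
tape 5.2
jar 3.6
tub 3.7
pawn 4.9
```

```bash
python3 - <<'E'
from h import *
n=optics.get_image("scene")[:,:,::-1]
a=cv2.resize(cv2.imread("pics/c6.png"),(120,120),interpolation=cv2.INTER_AREA)
t=a[60:92,80:94]; r=cv2.matchTemplate(np.ascontiguousarray(n[255:320,335:385]),t,cv2.TM_CCOEFF_NORMED);_,s,_,l=cv2.minMaxLoc(r)
print(s,"shift px",(l[0]+335-350,l[1]+255-270))
E
```

```text
0.9879428744316101 shift px (0, 0)
```

The slider has not moved (0 px shift). Handing in.

```bash
python3 -c "
from station import ctrl
print(ctrl.finish_job())"
```

```text
the job is handed in; nothing more can be done
None
```

I handed the job in at about 21 s: the slider is at the middle of the third gap, and the game box stands square in that gap, about 3 mm behind the divider fronts and within 1 mm of its middle; on the way the finger linkage seems to have pressed a divider once (about 16 N).

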